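# Slide a wood sample in front of a spring striker and hold the striker drawn

## Robot

A 6-joint arm with a two-finger parallel gripper is mounted at the origin on a cart in front of the work surface, level with it; the furniture and walls round the work are solid. World frame = base frame: x ahead of the robot, y to its left, z up, the work surface at z = 0. Lengths are in m, angles in rad, forces in N, time in s.
With the tool pointing down it reaches from about 0.25 to 0.775 m from the base axis. Payload 4 kg.
Tool frame: the origin (TCP) lies midway between the tips of the shut fingers; the grasp point (between the pads) lies 19 mm behind it; z points along the fingers, y is the direction in which the jaws open and shut (so a half turn about z gives the same grasp; the last joint's range is limited). The gripper opens to 94 mm and grips with 3 to 60 N. Pads are 16 mm wide; open, the fingers measure 119 mm over their backs; the gripper's body (75 mm by 177 mm) begins 78 mm behind the grasp point.
Start: joints at [1.045, 0.087, 1.371, -0, 1.684, -0.103], TCP at [0.226, 0.502, 0.206] pointing down, gripper open.
Joint ranges: [-3.1, 3.1], [-0.76, 2.03], [0.27, 2.55], [-1.08, 4.22], [0.17, 2.65], [-2.57, 2.57]. Speed limits (rad/s): [2.79, 2.79, 3.14, 3.14, 3.14, 3.14].

## Interface

Orientations are given as [roll, pitch, yaw] about the fixed x, y, z axes, in that order (R = Rz(yaw) Ry(pitch) Rx(roll)).
In Python, from bench import robot gives the robot as it stands.
- The arm moves only by the tool drive_tool, never from a script. Its argument "series" is a list that holds one entry, the list of rows, each a list of 7 numbers: the turn, a rotation vector about the tool's x, y, z in rad, then the shift along the tool's x, y, z in cm, then the opening in per cent of the stroke, from 0 (shut) to 100 (fully open). In form: [[[rx, ry, rz, tx, ty, tz, fingers], ...]]. A call has 1 to 20 rows; each row is the pose to reach, as a shift and turn from the pose measured when the call began, along the tool's axes at that moment; what a row does not reach only later rows make up. A row lasts 1/10 s, in which the tool goes at most 50 mm and 8.59 degrees, less where a joint would pass 70% of its speed; a pose out of reach is approached as far as the arm can. A call with a gripper value outside its range is refused whole. The fingers move at their own pace and stop on an object; the grip force is fixed at half the most. Time passes only in rows, so rows that repeat a pose let the fingers close. It gives the time, the measured TCP pose, the force and the opening at its end, in the units of the state.
- robot.get_obs(): the state, without advancing time (a new reading comes with each control period).
- robot.snapshot(name): name is "side" or "top" or "wrist"; returns a dict with "img" (480x640x3 uint8, blue, green, red), "depth" (480x640 float32, m along the optical axis (not along the pixel's ray), 0 where there is no reading), "vertical_fov" (degrees; the focal length in pixels is half the picture's height over the tangent of half this angle, whatever the lens; pixels are square), "cx", "cy" (the principal point, pixels), "rvec" (rotation vector, rad) and "tvec" (3), from world to camera coordinates, as OpenCV has them. Camera axes: x right, y down, z forward; pixel columns grow to the right and rows downward; lengths in m; the calibration is good to about 2 mm. A picture is of the moment at which its call begins.
- robot.close_job(): hands the job in, once; it reports no verdict.
The state is a dict: "time": time; "joint_positions": joint angles; "qvel": joint speeds; "joint_torque": joint torques, N m; "tool_pos": TCP position; "ee_rot": TCP orientation; "wrist_force": force on the tool from outside, world axes, zero at the start; "wrist_torque": the same for the moment, N m; "width": finger opening in m.
Only numpy, scipy, OpenCV 4.12 (cv2) and the standard library are available. Lean on these libraries where they do the work, as an engineer would, in place of code of your own. Each camera call takes 0.05 s, during which the arm holds its last target.

## Task

Get the dent-test rig ready for a shot: slide the rectangular walnut block along the board, without lifting it, from the outer frame where it waits onto the empty middle frame in front of the striker, and let go of it; leave the round piece and everything else where they are. Then pull the spring-loaded striker back by its crossbar handle until its pointer lines up with the fin of the mark clip, and keep it there: finish while still holding the handle at the mark, because the spring pulls it back as soon as it is released.

Things in the scene. Friction and masses are not known exactly. Their poses are not given: they have to be found in the camera images.
- rig: The fixed rig: a plywood board 249 x 270 x 12 mm on the saw table, x = -155 to +94 mm, y = -135 to +135 mm. Origin at table height under it; x points away from the robot along the striker (yaw varies), y left, z up. Three inlaid frames, 52 (x) by 70 mm (y), at x = 50 mm and y = -94, 0, +94 mm. Behind them a stop bar along y, front face at x = 78 mm, top 38 mm above the table.
- test_place (a point): Centre of the middle frame, on top of the board (12 mm above the table); axes as the rig's.
- walnut_block: The rectangular walnut block to be tested, loose, 45 mm (its x) x 60 mm (its y) x 35 mm high, 40 to 90 g; origin at the centre of its underside. It stands in the left or the right outer frame with its 60 mm length along the rig's y, 2 to 9 mm in front of the stop bar.
- round_piece: The other sample, a loose upright wooden disc 54 mm in diameter and 35 mm high, origin at the centre of its underside; it stands in the opposite outer frame and stays there.
- striker (a joint): Travel of the striker in m: 0 at rest (sprung forward), grows as it is pulled towards the robot along the rig's -x, stop at 0.070. The spring pulls back with about 4 N at 0 and 1.2 N more for each 10 mm.
- striker_nose (a point): Tip of the striker's round nose (13 mm thick, 30 mm above the table); at rest 20 mm ahead (+x) of the rig's origin, 7 mm short of a block centred on the middle frame. Behind it the barrel that holds the spring: x = -52 to -2 mm of the rig, 30 mm thick, top 45 mm above the table, on a foot 60 mm wide in y.
- pull_handle (a point): The striker's handle, moving with it: a wooden crossbar along the rig's y, 16 mm thick, 70 mm long; origin at its middle, 70 mm above the table, at rest 92 mm in front (-x) of the rig's origin; axes as the rig's. A 12 mm stem goes down from its middle to the striker's rod (axis 30 mm above the table). Free on both sides in x above 45 mm height; take it from above.
- pointer (a point): The striker's pointer: the lower end of a thin upright blade on the striker, 45 mm to the right (-y) of the handle's middle and level with it in x, just above the flat graduated scale bar that lies along x on the board; it moves with the striker.
- mark_clip: The mark clip: a small dark steel clip, 10 x 12 mm, 22 mm high, fixed at the right edge of the scale bar, 34 to 52 mm in front (-x) of the resting pointer. Its upright fin, 3 mm thick, is the mark. Origin in mid-thickness of the fin, at the board's top; axes as the rig's. The pointer lines up when at the same x (rig's axes) as this origin.
- hex_nut: Steel nut, 28 x 32 x 13 mm, loose, on the left front of the board; leave it.
- brass_knob: Brass knob, 29 mm across, 32 mm high, loose, on the right front of the board; leave it.
- wax_tin: Round tin, 72 mm across, 26 mm high, on the table's near left; leave it.
- screwdriver_red: Screwdriver, 206 mm long, 28 mm thick, lying near the table front, right of the rig; leave it.

How it is judged:
On the way, in this order (a step that is already met when the one before it is completed fails the run):
1. the walnut block stands in the middle frame, let go, with the striker still at rest (y of walnut_block in the frame of test_place between -0.009 and 0.009 m and x of walnut_block in the frame of test_place between -0.009 and 0.009 m and z of walnut_block in the frame of test_place between -0.003 and 0.003 m and angle between the x axis of walnut_block and the x axis of rig, either way round below 0.15 rad and angle between walnut_block's own z axis and vertical below 0.08 rad and contact force between the fingers and walnut_block below 0.1 N and value of joint striker below 0.01 m), for 0.2 s.
2. the striker is drawn and held with the pointer at the mark (x of pointer in the frame of mark_clip between -0.004 and 0.004 m and contact force between the fingers and striker above 2 N), for 0.5 s.
At the end, for the whole second after the job is handed in: Through the last second the fingers hold the handle (more than 2 N) with the pointer within 4 mm of the mark clip's fin and still, and the walnut block lies flat on the board in the middle frame, its centre within 9 mm of the frame's centre each way and square to the rig within 0.15 rad (all of step 2 and y of walnut_block in the frame of test_place between -0.009 and 0.009 m and x of walnut_block in the frame of test_place between -0.009 and 0.009 m and z of walnut_block in the frame of test_place between -0.003 and 0.003 m and angle between the x axis of walnut_block and the x axis of rig, either way round below 0.15 rad and angle between walnut_block's own z axis and vertical below 0.08 rad and velocity of joint striker between -0.01 and 0.01 m/s and contact force between the fingers and walnut_block below 0.1 N); the arm keeps its last pose, push and grip.
It fails at once if the walnut block is lifted more than 6 mm off the board, or tipped (z of walnut_block in the frame of test_place above 0.006 m or angle between walnut_block's own z axis and vertical above 0.3 rad).
It fails at once if the round piece is moved more than 15 mm (distance of round_piece from where it was at the start of the episode above 0.015 m).
It fails at once if another thing on the table is moved more than 30 mm (distance of any of hex_nut, brass_knob, wax_tin, screwdriver_red from where it was at the start of the episode above 0.03 m).
It also fails if it takes over 48 s, if anything falls off the work surface, if the arm or the gripper's body presses on something with over 40 N, if the wrist force passes 120 N, or if a joint passes its speed limit or range.

## Working session

There is one attempt and no reset: what is moved stays moved. The work goes in short steps, Python scripts to look and compute and a tool call to move; the robot and the scene stay as the last step left them, time stands still between calls to the robot, and variables do not carry over. Pictures are saved under pics/ and viewed, and the job is handed in when it is done.

Besides the shell and the picture viewer there is one more tool, called after "Request:" by a JSON object that holds its "fn" and its "kwargs", one argument or row to a line. drive_tool: Moves the arm, as the interface text tells. Its arguments: {"type":"object","properties":{"series":{"type":"array","items":{"type":"array","items":{"type":"array","items":{"type":"number"}}}}},"required":["series"]}

```bash
ls; mkdir -p pics; cat > h.py <<'E'
import numpy as np, cv2
from bench import robot
def snap(n,out=None):
    s=robot.snapshot(n)
    if out: cv2.imwrite('pics/'+out,s['img'])
    np.savez('/tmp/'+(out or n)+'.npz',**s)
    return s
def cam(s):
    f=240/np.tan(np.radians(float(s['vertical_fov']))/2)
    K=np.array([[f,0,float(s['cx'])],[0,f,float(s['cy'])],[0,0,1]])
    R=cv2.Rodrigues(np.array(s['rvec'],float))[0]; t=np.array(s['tvec'],float).ravel()
    return K,R,t
def ray(s,u,v):
    K,R,t=cam(s); d=R.T@np.linalg.solve(K,[u,v,1.]); return -R.T@t,d
def onz(s,u,v,z):
    c,d=ray(s,u,v); return c+d*(z-c[2])/d[2]
def dep(s,u,v):
    K,R,t=cam(s); z=s['depth'][int(round(v)),int(round(u))]; c,d=ray(s,u,v); return c+d*z
def proj(s,p):
    K,R,t=cam(s); q=K@(R@np.array(p)+t); return q[:2]/q[2]
def load(o): return dict(np.load('/tmp/'+o+'.npz'))
E
python3 - <<'E'
from h import *
np.set_printoptions(precision=4,suppress=True)
print(robot.get_obs())
for n in('side','top','wrist'):
    s=snap(n,n+'0.png'); c,d=ray(s,320,240); print(n,s['vertical_fov'],s['cx'],s['cy'],c,d)
E
```

```text
pics
{'time': 0.0, 'joint_positions': array([ 1.0449,  0.0879,  1.3722, -0.    ,  1.6836, -0.1031]), 'qvel': array([-0.0005,  0.0014, -0.0007,  0.0008,  0.0005, -0.    ]), 'joint_torque': array([  0.0004, -34.0171, -30.2435,   0.0719,   0.0328,  -0.0002]), 'tool_pos': array([0.2254, 0.5011, 0.2043]), 'ee_rot': array([-3.1395, -0.0002,  2.7188]), 'wrist_force': array([0.4409, 0.1689, 0.1502]), 'wrist_torque': array([-0.0067, -0.0134, -0.0078]), 'width': 0.09417099594148164}
side 53.98783010921535 306.5639369058795 251.43824904302895 [ 0.2235 -0.659   0.5278] [ 0.3664  0.7699 -0.5239]
top 53.33575670984449 321.9937160007867 235.07023625839886 [ 0.3576 -0.0006  0.9072] [ 0.1491  0.0107 -0.9888]
wrist 70.7187376011072 320.29531311077255 243.2305706901412 [0.1541 0.533  0.3843] [ 0.2368 -0.1084 -0.9655]
```

View pics/top0.png

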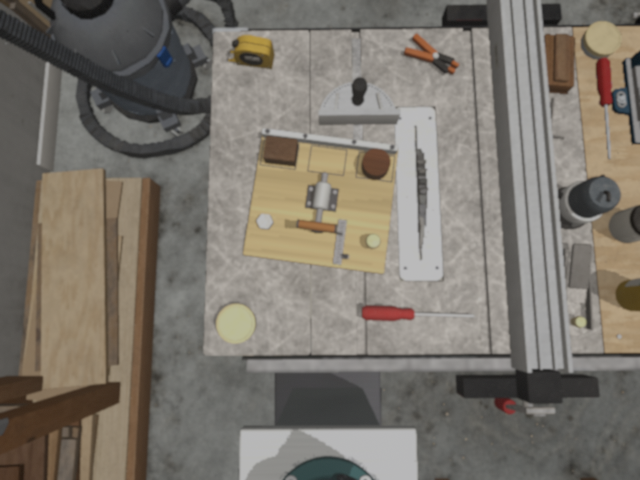

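View pics/side0.png

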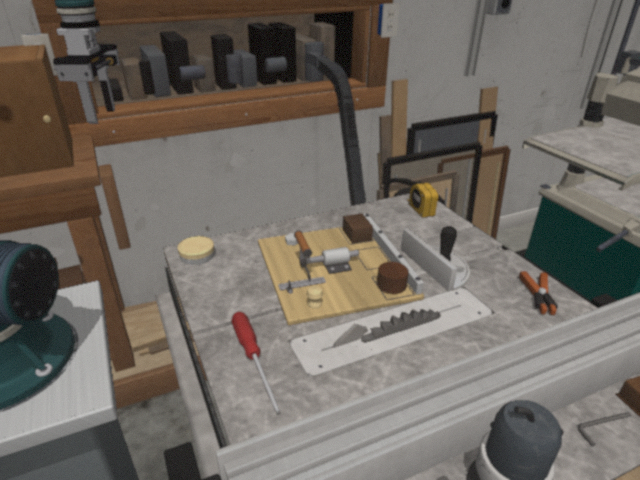

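The top view shows the block at (281,150) in the left outer frame and the disc at (375,163) in the right one. The striker is at (322,200), with the crossbar handle at (318,226) and the clip near (345,257). Next I'll check the calibration and measure.

```bash
python3 - <<'E'
from h import *
np.set_printoptions(precision=4,suppress=True)
t=load('top0.png');s=load('side0.png')
for p in ([0,0,0],[.4,0,0],[.4,.2,0],[.2254,.5011,.2]): print(p,proj(t,p),proj(s,p))
for uv in [(281,147),(375,160),(318,226),(322,195),(372,258),(300,260),(322,240),(420,260),(230,230)]: print('t',uv,dep(t,*uv))
for uv in [(357,225),(391,272),(303,242)]: print('s',uv,dep(s,*uv))
a=t['img'][120:280,230:410]; cv2.imwrite('pics/topc.png',cv2.resize(a,None,fx=4,fy=4,interpolation=cv2.INTER_CUBIC)[:600] if 0 else cv2.resize(a,(675,600),interpolation=cv2.INTER_CUBIC))
a=s['img'][200:330,240:440]; cv2.imwrite('pics/sidec.png',cv2.resize(a,(800,520),interpolation=cv2.INTER_CUBIC))
E
```

```text
[0, 0, 0] [327.3902 518.4845] [  0.7994 360.01  ]
[0.4, 0, 0] [325.2434 289.3673] [250.9878 293.6272]
[0.4, 0.2, 0] [219.4838 290.2928] [221.819  240.7608]
[0.2254, 0.5011, 0.2] [-25.717  409.1356] [102.8356 119.0764]
t (281, 147) [0.6647 0.0806 0.0474]
t (375, 160) [ 0.6374 -0.0953  0.0473]
t (318, 226) [0.5077 0.0117 0.0775]
t (322, 195) [0.5712 0.0043 0.0477]
t (372, 258) [ 0.4574 -0.0885  0.0121]
t (300, 260) [0.4549 0.047  0.0115]
t (322, 240) [0.4928 0.0053 0.0103]
t (420, 260) [ 0.4552 -0.1831 -0.011 ]
t (230, 230) [ 0.516   0.1832 -0.0026]
s (357, 225) [0.6534 0.0689 0.0474]
s (391, 272) [ 0.629  -0.099   0.0455]
s (303, 242) [0.5075 0.0095 0.0772]
```

View pics/topc.png

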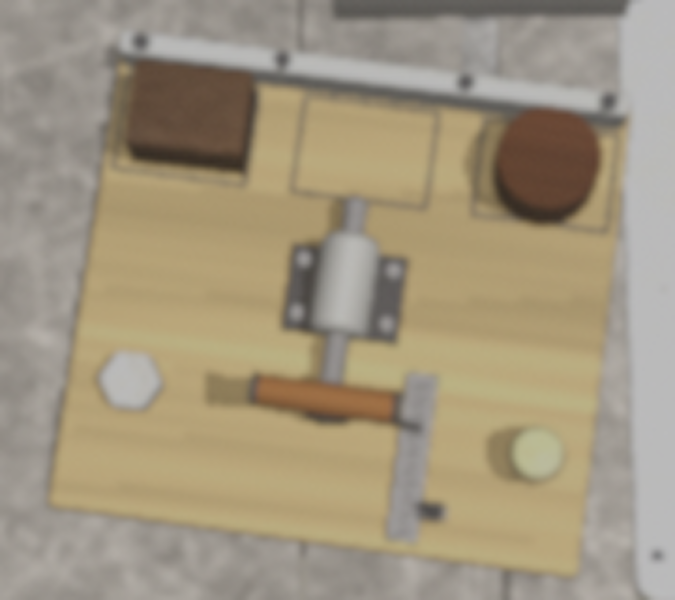

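View pics/sidec.png

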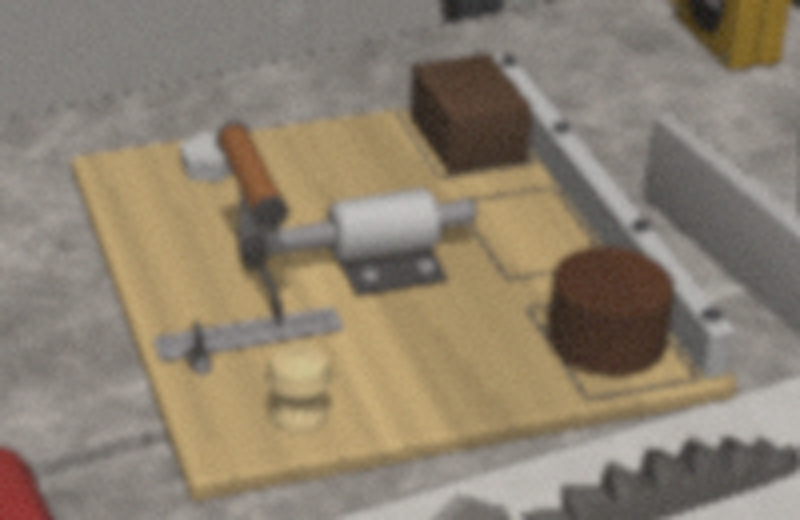

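View pics/wrist0.png

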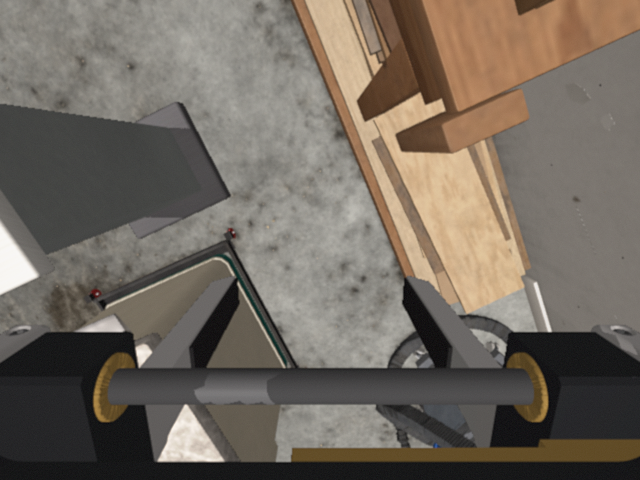

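The crops show the frame outlines, board edges, clip fin (430,511 in the top crop) and pointer (415,425) clearly. I'll now fit the rig pose from the board's front corners and the middle frame.

```bash
cat >> h.py <<'E'
def fit2(loc,w):
    loc=np.array(loc,float);w=np.array(w,float)[:,:2]
    a=loc-loc.mean(0);b=w-w.mean(0)
    th=np.arctan2((a[:,0]*b[:,1]-a[:,1]*b[:,0]).sum(),(a*b).sum())
    R=np.array([[np.cos(th),-np.sin(th)],[np.sin(th),np.cos(th)]])
    o=w.mean(0)-R@loc.mean(0)
    return o,th,R,w-(loc@R.T+o)
E
python3 - <<'E'
from h import *
np.set_printoptions(precision=4,suppress=True)
t=load('top0.png')
f=lambda x,y:(230+(x+.5)/3.75-.5,120+(y+.5)/3.75-.5)
P=[((50,505),(-.155,.135)),((577,575),(-.155,-.135)),((305,97),(.076,.035)),((438,112),(.076,-.035)),((427,207),(.024,-.035)),((292,192),(.024,.035))]
w=[onz(t,*f(*p),.012) for p,_ in P]
o,th,R,res=fit2([l for _,l in P],w)
print(o,th,res*1000)
def rig(p): return R.T@(p[:2]-o)*1000
for n,p,z in [('disc?',(548,155),.047),('blk c',(193,110),.047),('handle L',(253,389),.07),('handle R',(398,406),.07),('ptr',(415,426),.016),('fin',(428,511),.034),('knob',(537,453),.044),('nut',(130,380),.025)]:
    q=onz(t,*f(*p),z);print(n,q,rig(q))
# block corners top: red-brown mask
for tp in [(136,60),(256,75),(250,170),(130,155)]:
    print(rig(onz(t,*f(*tp),.047)))
E
```

```text
[0.6006 0.001 ] -0.1401715191452813 [[ 0.7048 -1.6695]
 [ 0.813   1.6633]
 [-0.9594  0.2289]
 [-0.113   0.2962]
 [ 0.2845 -0.449 ]
 [-0.7297 -0.0699]]
disc? [ 0.6356 -0.0967  0.047 ] [ 48.3616 -91.8444]
blk c [0.661  0.0804 0.047 ] [48.724  87.0837]
handle L [0.5142 0.049  0.07  ] [-92.231   35.4458]
handle R [ 0.5053 -0.0198  0.07  ] [-91.4059 -33.917 ]
ptr [ 0.5045 -0.0295  0.016 ] [-90.8372 -43.6003]
fin [ 0.4593 -0.0346  0.034 ] [-134.906   -55.0458]
knob [ 0.486  -0.0877  0.044 ] [-101.0201 -103.8682]
nut [0.5278 0.1134 0.025 ] [-87.7488 101.0992]
[ 71.0208 119.3795]
[70.9634 58.319 ]
[21.5214 54.3786]
[ 21.4827 114.8974]
```

```bash
cat >> h.py <<'E'
from scipy.spatial.transform import Rotation as Ro
def pose():
    o=robot.get_obs(); return np.array(o['tool_pos']),Ro.from_euler('xyz',o['ee_rot']),o
def delta(pos,yaw):
    p,R,o=pose(); T=Ro.from_euler('xyz',[np.pi,0,yaw])
    rv=(R.inv()*T).as_rotvec(); sh=R.inv().apply(np.array(pos)-p)*100
    print('turn',rv.round(4),'shift cm',sh.round(2)); return rv,sh
RO=np.array([.6006,.001]);TH=-.1402
def r2w(x,y,z): return np.array([RO[0]+np.cos(TH)*x-np.sin(TH)*y,RO[1]+np.sin(TH)*x+np.cos(TH)*y,z])
def w2r(p):
    d=np.array(p)[:2]-RO; return np.array([np.cos(TH)*d[0]+np.sin(TH)*d[1],-np.sin(TH)*d[0]+np.cos(TH)*d[1]])*1000
E
python3 - <<'E'
from h import *
p=r2w(.045,.07,.2);print(p);delta(p,np.pi+TH)
E
```

```text
[0.65494034 0.06402481 0.2       ]
turn [-0.0017 -0.0004 -0.2826] shift cm [-57.1  -22.25   0.49]
```

Request:
{"fn": "drive_tool", "kwargs": {
  "series": [
    [[0, 0, -0.02, -2, -0.8, 0, 100], [0, 0, -0.05, -5, -2, 0, 100], [0, 0, -0.07, -9, -3.5, 0, 100], [0, 0, -0.1, -13, -5, 0, 100], [0, 0, -0.12, -17.5, -6.8, 0, 100], [0, 0, -0.14, -22, -8.6, 0, 100], [0, 0, -0.16, -26.5, -10.3, 0, 100], [0, 0, -0.18, -31, -12.1, 0, 100], [0, 0, -0.2, -35.5, -13.8, 0, 100], [0, 0, -0.22, -40, -15.6, 0.1, 100], [0, 0, -0.24, -44.5, -17.3, 0.2, 100], [0, 0, -0.26, -49, -19.1, 0.3, 100], [0, 0, -0.27, -53, -20.6, 0.4, 100], [-0.002, 0, -0.282, -56, -21.8, 0.5, 100], [-0.002, 0, -0.282, -57.1, -22.2, 0.5, 100], [-0.002, 0, -0.282, -57.1, -22.2, 0.5, 100], [-0.002, 0, -0.282, -57.1, -22.2, 0.5, 100]]
  ]
}}

```text
time: 1.85
tool_pos: [0.6544, 0.0656, 0.1998]
ee_rot: [3.141, -0.001, 3.002]
wrist_force: [0.2, 0.5, 0.2]
width: 0.0938
```

```bash
python3 - <<'E'
from h import *
p,R,o=pose();print(o['time'],p,o['ee_rot'],o['joint_positions'].round(3))
snap('wrist','w1.png')
E
```

```text
1.85 [0.65439461 0.06558397 0.19977772] [ 3.14054722e+00 -1.36221358e-03  3.00155781e+00] [ 1.300e-02  3.320e-01  1.092e+00  1.000e-03  1.719e+00 -1.418e+00]
```

View pics/w1.png

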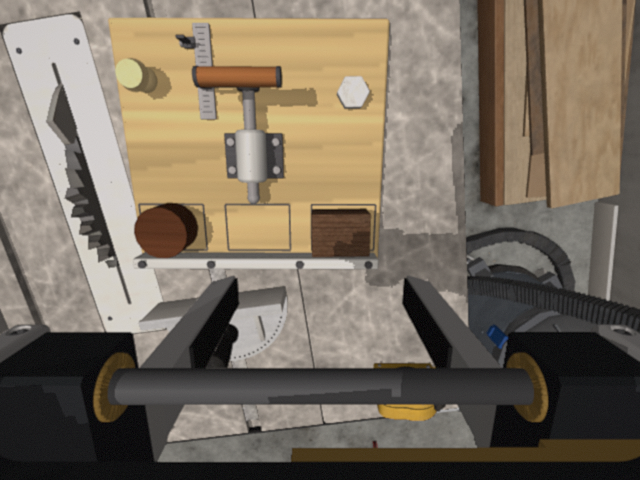

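The wrist view shows the whole rig: board front corners near (110,18) and (388,18), block top at (341,232), handle at (237,76), clip at (186,41), disc at (167,230). I'll refine with masks.

```bash
python3 - <<'E'
from h import *
s=load('w1.png')
a=s['img'][195:275,120:390]; cv2.imwrite('pics/w1a.png',cv2.resize(a,(800,237),interpolation=cv2.INTER_CUBIC))
a=s['img'][5:125,100:300]; cv2.imwrite('pics/w1b.png',cv2.resize(a,(800,480),interpolation=cv2.INTER_CUBIC))
print(s['img'][232,341],s['img'][230,160],s['img'][225,260],s['img'][76,230])
for uv in [(341,225),(160,225),(237,76),(250,155),(260,228),(186,41),(150,160)]: print(uv,dep(s,*uv).round(4),w2r(dep(s,*uv)).round(1))
E
```

```text
[46 63 87] [34 51 89] [122 179 212] [ 61 104 164]
(341, 225) [0.653  0.0867 0.047 ] [39.9 92.2]
(160, 225) [ 0.6274 -0.0933  0.0474] [ 39.7 -89.6]
(237, 76) [0.5111 0.0173 0.0786] [-90.9   3.6]
(250, 155) [0.5732 0.009  0.0451] [-28.2   4.1]
(260, 228) [ 0.6516 -0.0018  0.0127] [50.9  4.3]
(186, 41) [ 0.4638 -0.0339  0.0256] [-130.6  -53.6]
(150, 160) [ 0.5632 -0.1023  0.0136] [ -22.6 -107.5]
```

View pics/w1a.png

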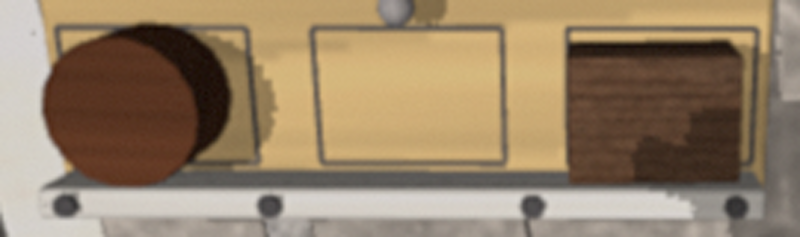

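View pics/w1b.png

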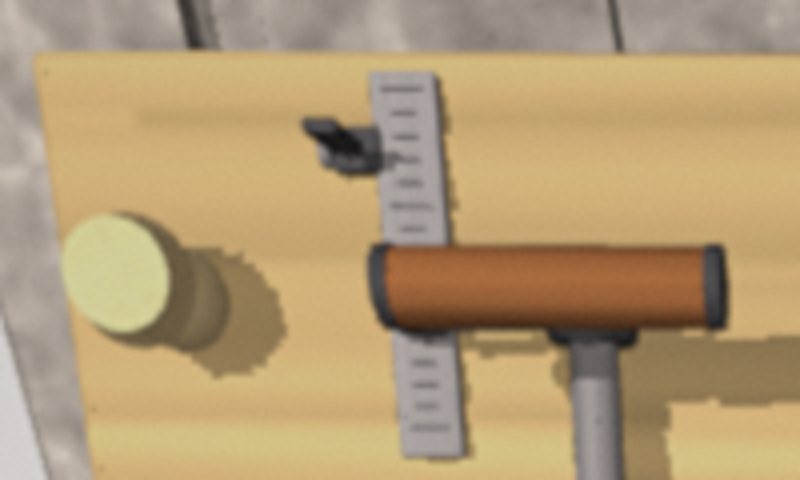

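```bash
python3 - <<'E'
from h import *
np.set_printoptions(precision=4,suppress=True)
s=load('w1.png');t=load('top0.png')
k=800/270
A=lambda x,y:(120+(x+.5)/k-.5,195+(y+.5)/k-.5)
B=lambda x,y:(100+(x+.5)/4-.5,5+(y+.5)/4-.5)
P=[(B(35,54),(-.155,-.135)),((388,19),(-.155,.135)),(A(312,28),(.024,-.035)),(A(503,28),(.024,.035)),(A(506,162),(.076,.035)),(A(320,162),(.076,-.035)),
 (A(568,29),(.024,.059)),(A(756,29),(.024,.129)),(A(57,28),(.024,-.129)),(A(247,28),(.024,-.059))]
o,th,R,res=fit2([l for _,l in P],[onz(s,*p,.012) for p,_ in P]); print(o,th);print(res*1000)
def rig(p): return R.T@(p[:2]-o)*1000
for n,p,z in [('b',A(568,55),.047),('b',A(740,55),.047),('b',A(742,183),.047),('b',A(568,183),.047),('hL',B(725,285),.07),('hR',B(375,285),.07),('fin top',B(320,130),.034),('fin base',B(352,160),.012),('h',B(553,285),.078)]:
    q=onz(s,*p,z);print(n,q,rig(q))
m=cv2.inRange(s['img'],(10,20,50),(75,95,125)); m[:195]=0;m[262:]=0;m[:,:300]=0;m[:,390:]=0
c=max(cv2.findContours(m,0,1)[0],key=cv2.contourArea);print(cv2.boundingRect(c),cv2.minAreaRect(c))
# height of block by two views: top corner right-back in top view 
E
```

```text
[0.6015 0.0033] -0.1430544234854407
[[ 1.4241  1.8734]
 [ 0.7246 -1.9829]
 [-0.1849 -0.0682]
 [-0.289   0.3977]
 [-0.6847  0.4771]
 [-0.7005 -0.7068]
 [ 0.0191  0.3366]
 [-0.2284 -0.2111]
 [ 0.0423 -0.0762]
 [-0.1226 -0.0396]]
b [0.637  0.0589 0.047 ] [27.1939 60.1482]
b [0.6451 0.1162 0.047 ] [ 27.0576 118.0221]
b [0.6902 0.1123 0.047 ] [ 72.2603 120.6061]
b [0.6817 0.0523 0.047 ] [72.3883 59.9493]
hL [0.5143 0.0519 0.07  ] [-93.2615  35.7509]
hR [ 0.5041 -0.0204  0.07  ] [-93.0399 -37.2943]
fin top [ 0.4626 -0.0362  0.034 ] [-131.8466  -58.8775]
fin base [ 0.4627 -0.0373  0.012 ] [-131.6049  -59.9218]
h [0.511  0.0179 0.078 ] [-91.6407   1.6139]
(311, 209, 65, 49) ((343.0, 233.0), (48.0, 64.0), 90.0)
```

```bash
sed -i 's/^RO=.*/RO=np.array([.601,.0022]);TH=-.1416/' h.py; python3 - <<'E'
from h import *
p=[.6625,.0838,.018];print(w2r(p));delta(p,np.pi+TH)
E
```

```text
[49.36848866 89.4626309 ]
turn [ 0.001  -0.0008  0.0024] shift cm [-0.58  1.86 18.21]
```

Request:
{"fn": "drive_tool", "kwargs": {
  "series": [
    [[0, 0, 0.002, -0.4, 1.2, 0.5, 100], [0, 0, 0.002, -0.58, 1.86, 3, 100], [0, 0, 0.002, -0.58, 1.86, 6.5, 100], [0, 0, 0.002, -0.58, 1.86, 10, 100], [0, 0, 0.002, -0.58, 1.86, 12.5, 100], [0, 0, 0.002, -0.58, 1.86, 14, 100], [0, 0, 0.002, -0.58, 1.86, 14, 100]]
  ]
}}

```text
time: 2.6
tool_pos: [0.6604, 0.0852, 0.0573]
ee_rot: [3.141, -0.006, 3.002]
wrist_force: [0.4, 0.3, -0.5]
width: 0.0943
```

```bash
python3 - <<'E'
from h import *
p,R,o=pose();print(o['time'],p,o['ee_rot'],o['wrist_force'])
delta([.6625,.0838,.018],np.pi+TH)
s=snap('wrist','w2.png');snap('top','t2.png')
a=s['img']; print(a.shape)
E
```

```text
2.6 [0.66039256 0.08523488 0.05726649] [ 3.14121436 -0.00602833  3.00195208] [ 0.39378707  0.28179848 -0.48104196]
turn [ 0.0004 -0.006   0.002 ] shift cm [-0.25 -0.11  3.93]
(480, 640, 3)
```

View pics/w2.png

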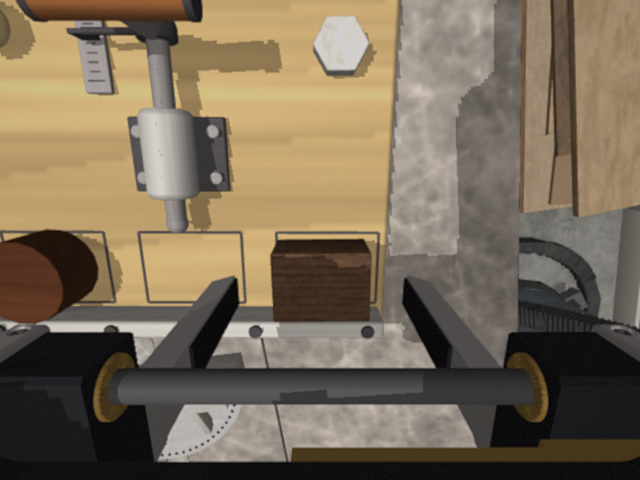

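The fingers straddle the block evenly: tips at columns 238 and 404, block at 271–371. Descend and grip.

Request:
{"fn": "drive_tool", "kwargs": {
  "series": [
    [[0, -0.006, 0.002, -0.25, 0, 1, 100], [0, -0.006, 0.002, -0.25, 0, 2.2, 100], [0, -0.006, 0.002, -0.25, 0, 3.2, 100], [0, -0.006, 0.002, -0.25, 0, 3.8, 100], [0, -0.006, 0.002, -0.25, 0, 3.9, 100], [0, -0.006, 0.002, -0.25, 0, 3.9, 100]]
  ]
}}

```text
time: 3.3
tool_pos: [0.6653, 0.0843, 0.0218]
ee_rot: [3.14, 0.006, 2.999]
wrist_force: [0.5, -0.3, -0.5]
width: 0.0943
```

Request:
{"fn": "drive_tool", "kwargs": {
  "series": [
    [[0, 0, 0, 0, 0, 0, 75], [0, 0, 0, 0, 0, 0, 65], [0, 0, 0, 0, 0, 0, 60], [0, 0, 0, 0, 0, 0, 50], [0, 0, 0, 0, 0, 0, 50], [0, 0, 0, 0, 0, 0, 50]]
  ]
}}

```text
time: 3.9
tool_pos: [0.6654, 0.0843, 0.0221]
ee_rot: [3.14, 0.006, 2.999]
wrist_force: [1.1, -0.6, 1.2]
width: 0.0602
```

```bash
python3 - <<'E'
from h import *
p,R,o=pose();print(o['time'],p,o['ee_rot'],o['wrist_force'],o['width'],w2r(p))
s=snap('wrist','w3.png')
E
```

```text
3.9 [0.66542135 0.08431208 0.02205585] [3.14014129 0.00638012 2.99919087] [ 1.10952438 -0.60228184  1.18933104] 0.060153952557906475 [52.18833332 90.38186948]
```

View pics/w3.png

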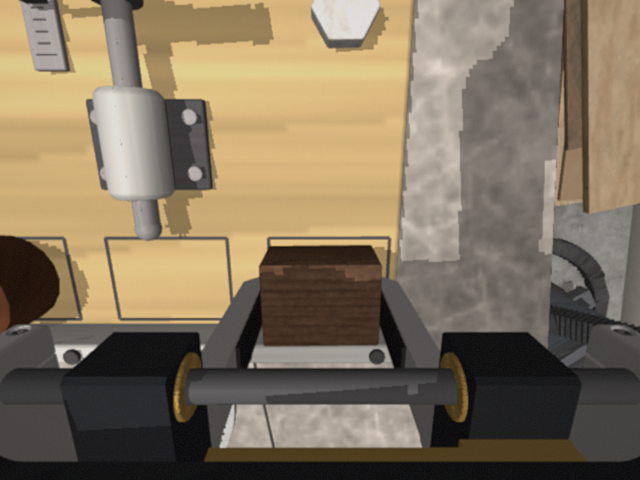

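Gripped at 60.2 mm, matching the block's length. Now slide 9.0 cm along the rig's -y, level.

Request:
{"fn": "drive_tool", "kwargs": {
  "series": [
    [[0, 0, 0, 0, -0.3, 0, 50], [0, 0, 0, 0, -0.9, 0, 50], [0, 0, 0, 0, -1.7, 0, 50], [0, 0, 0, 0, -2.6, 0, 50], [0, 0, 0, 0, -3.5, 0, 50], [0, 0, 0, 0, -4.4, 0, 50], [0, 0, 0, 0, -5.3, 0, 50], [0, 0, 0, 0, -6.2, 0, 50], [0, 0, 0, 0, -7.1, 0, 50], [0, 0, 0, 0, -7.9, 0, 50], [0, 0, 0, 0, -8.5, 0, 50], [0, 0, 0, 0, -8.9, 0, 50], [0, 0, 0, 0, -9, 0, 50], [0, 0, 0, 0, -9, 0, 50]]
  ]
}}

```text
time: 5.35
tool_pos: [0.6527, -0.0051, 0.0221]
ee_rot: [3.141, 0.007, 2.999]
wrist_force: [0.8, -1.8, 1.7]
width: 0.0598
```

```bash
python3 - <<'E'
from h import *
p,R,o=pose();print(o['time'],p,o['ee_rot'],o['wrist_force'],o['width'],w2r(p))
s=snap('wrist','w4.png')
E
```

```text
5.35 [ 0.65271257 -0.00514236  0.02206868] [3.1407814  0.00665839 2.99913361] [ 0.76132424 -1.76397783  1.71854683] 0.05975402906929175 [5.22312126e+01 2.91804309e-02]
```

View pics/w4.png

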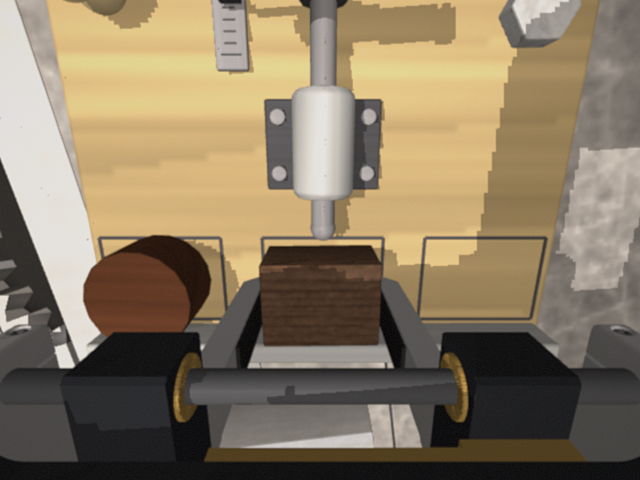

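The block (columns 260–381) is centred on the middle frame (261–383) and the nose (323). Release and rise.

Request:
{"fn": "drive_tool", "kwargs": {
  "series": [
    [[0, 0, 0, 0, 0, 0, 70], [0, 0, 0, 0, 0, 0, 80], [0, 0, 0, 0, 0, 0, 80], [0, 0, 0, 0, 0, 0, 80], [0, 0, 0, 0, 0, -1, 80], [0, 0, 0, 0, 0, -3, 80], [0, 0, 0, 0, 0, -6, 80], [0, 0, 0, 0, 0, -10, 80], [0, 0, 0, 0, 0, -13, 80], [0, 0, 0, 0, 0, -15, 80], [0, 0, 0, 0, 0, -15, 80]]
  ]
}}

```text
time: 6.5
tool_pos: [0.6539, -0.0052, 0.1779]
ee_rot: [3.141, 0.016, 2.999]
wrist_force: [-0.4, -0.2, 0.1]
width: 0.0752
```

```bash
python3 - <<'E'
from h import *
p,R,o=pose();print(o['time'],p,o['ee_rot'],o['wrist_force'],o['width'],w2r(p))
s=snap('wrist','w5.png'); t=snap('top','t5.png')
a=s['img'][0:300,100:500]; cv2.imwrite('pics/w5a.png',cv2.resize(a,(800,600),interpolation=cv2.INTER_CUBIC))
E
```

```text
6.5 [ 0.65394164 -0.00522953  0.17788883] [3.14050546 0.0163261  2.99933873] [-0.3957244  -0.18566097  0.08144278] 0.07519691481019157 [53.46027577  0.11634234]
```

View pics/w5a.png

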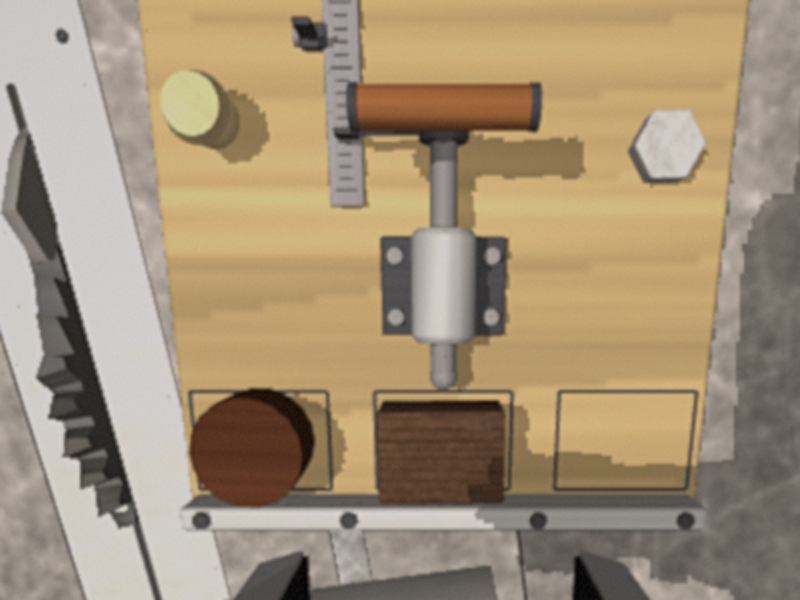

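```bash
python3 - <<'E'
from h import *
np.set_printoptions(precision=4,suppress=True)
s=load('w5.png')
C=lambda x,y:(100+(x+.5)/2-.5,(y+.5)/2-.5)
P=[(C(375,391),(.024,-.035)),(C(512,391),(.024,.035)),(C(511,489),(.076,.035)),(C(377,489),(.076,-.035)),
 (C(190,391),(.024,-.129)),(C(329,391),(.024,-.059)),(C(558,391),(.024,.059)),(C(697,391),(.024,.129))]
o,th,R,res=fit2([l for _,l in P],[onz(s,*p,.012) for p,_ in P]); print(o,th);print(res*1000)
rig=lambda p:R.T@(p[:2]-o)*1000
for n,p,z in [('b',C(378,411),.047),('b',C(503,411),.047),('b',C(503,502),.047),('b',C(379,502),.047),('disc',C(252,448),.047),('hL',C(537,107),.07),('hR',C(351,107),.07),('ptr?',C(344,132),.016),('fin top',C(305,32),.034),('fin',C(302,20),.034),('fin',C(306,42),.034),('clipbase',C(315,46),.012)]:
    q=onz(s,*p,z);print(n,q,rig(q))
t=load('t5.png'); a=t['img'][120:280,230:410]; cv2.imwrite('pics/t5c.png',cv2.resize(a,(675,600),interpolation=cv2.INTER_CUBIC))
a=s['img'][0:110,225:385]; cv2.imwrite('pics/w5b.png',cv2.resize(a,(800,550),interpolation=cv2.INTER_CUBIC))
E
```

```text
[0.6011 0.0036] -0.14235598349075515
[[-0.0647 -0.0148]
 [-0.0544 -0.1718]
 [ 0.2816  0.812 ]
 [ 0.049  -0.438 ]
 [-0.1415 -0.2417]
 [ 0.0039  0.5407]
 [-0.1197 -0.7043]
 [ 0.0458  0.218 ]]
b [ 0.6244 -0.0306  0.047 ] [ 27.9399 -30.5386]
b [0.6326 0.0266 0.047 ] [27.9699 27.2017]
b [0.6765 0.0214 0.047 ] [72.1344 28.3484]
b [ 0.668  -0.0376  0.047 ] [ 72.0878 -31.2428]
disc [ 0.6333 -0.092   0.047 ] [ 45.4332 -90.1031]
hL [0.5146 0.0512 0.07  ] [-92.3741  34.8922]
hR [ 0.5046 -0.0184  0.07  ] [-92.3584 -35.5134]
ptr? [ 0.5012 -0.028   0.016 ] [-94.4012 -45.4045]
fin top [ 0.4659 -0.0353  0.034 ] [-128.2485  -57.7188]
fin [ 0.4615 -0.0357  0.034 ] [-132.5496  -58.7077]
fin [ 0.4695 -0.0356  0.034 ] [-124.6349  -57.5116]
clipbase [ 0.4645 -0.0348  0.012 ] [-129.6979  -57.3889]
```

View pics/t5c.png

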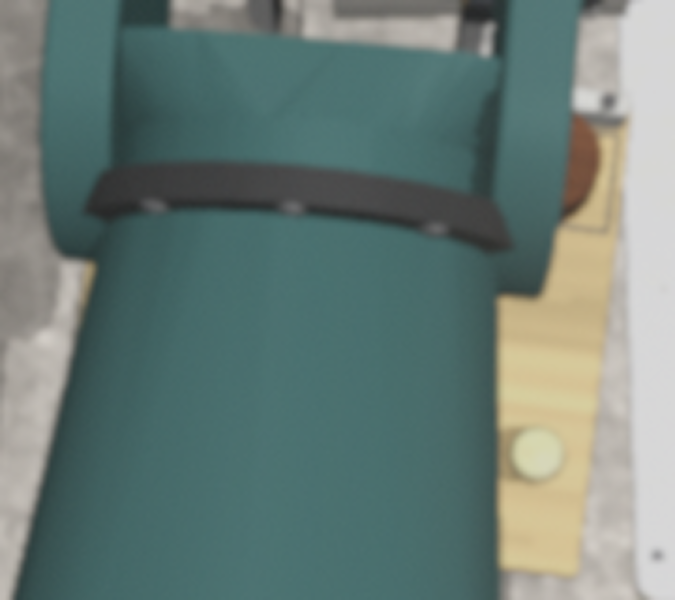

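View pics/w5b.png

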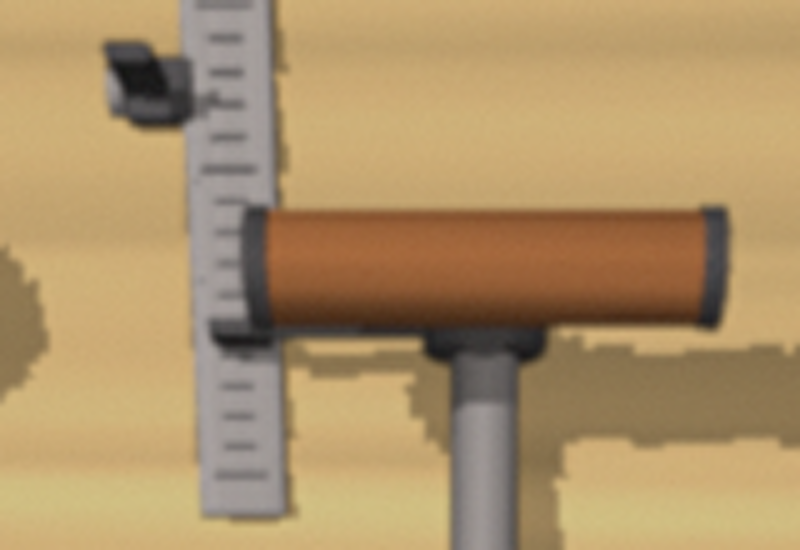

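```bash
python3 - <<'E'
from h import *
np.set_printoptions(precision=4,suppress=True)
w1=load('w1.png');w5=load('w5.png');t=load('top0.png');s=load('side0.png')
a=w1['img'][20:70,160:240];cv2.imwrite('pics/f1.png',cv2.resize(a,(800,500),interpolation=cv2.INTER_CUBIC))
a=s['img'][245:300,270:330];cv2.imwrite('pics/f2.png',cv2.resize(a,(600,550),interpolation=cv2.INTER_CUBIC))
a=t['img'][220:270,320:370];cv2.imwrite('pics/f3.png',cv2.resize(a,(500,500),interpolation=cv2.INTER_CUBIC))
E
```

```text
(no output)
```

View pics/f1.png

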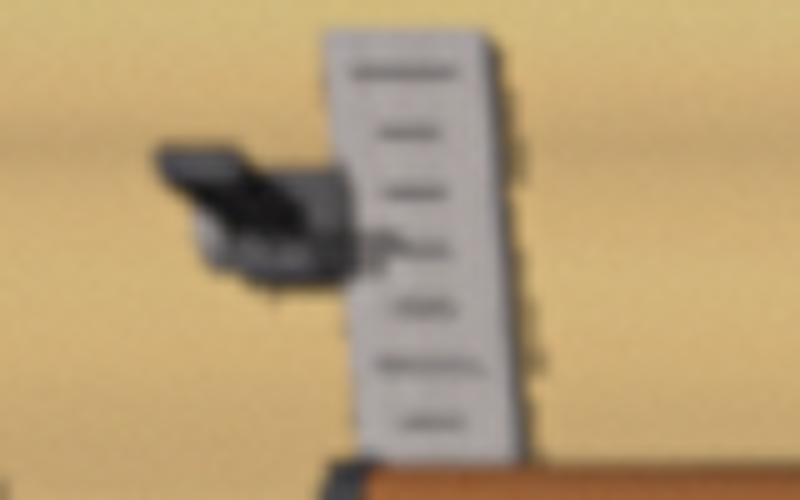

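View pics/f2.png

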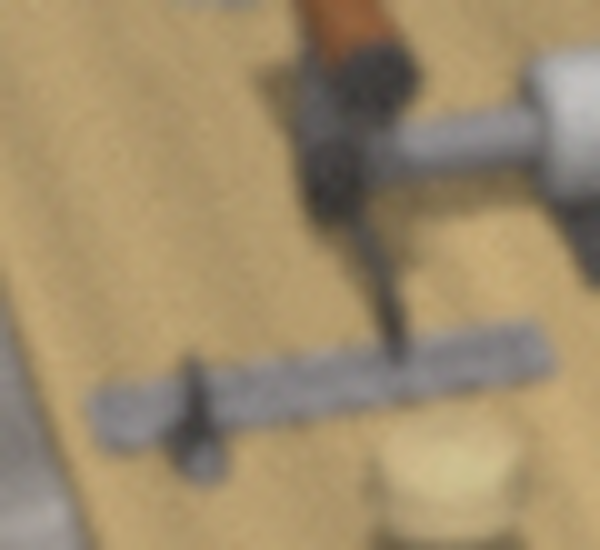

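View pics/f3.png

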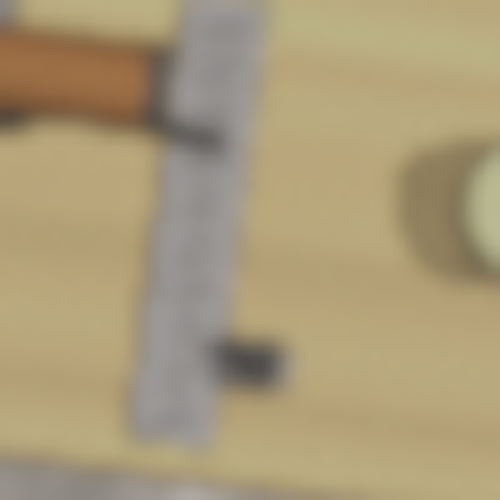

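```bash
python3 - <<'E'
from h import *
np.set_printoptions(precision=4,suppress=True)
w1=load('w1.png');w5=load('w5.png');t=load('top0.png');s=load('side0.png')
V=[(w1,(180.1,35.6),[.6015,.0033],-.143),(w5,(250.2,9.4),[.6011,.0036],-.1424),(s,(288.9,280.4),None,0),(t,(344.3,256.0),[.6006,.001],-.1402)]
def tri(L):
    A=np.zeros((3,3));b=np.zeros(3)
    for v,uv in L:
        c,d=ray(v,*uv);d/=np.linalg.norm(d);M=np.eye(3)-np.outer(d,d);A+=M;b+=M@c
    return np.linalg.solve(A,b)
for i,j in((0,1),(0,2),(1,2)):
    p=tri([V[i][:2],V[j][:2]]);print(i,j,p,w2r(p))
for v,uv,o,th in V:
    q=onz(v,*uv,.034)
    if o: c,n=np.cos(th),np.sin(th);d=q[:2]-o;print(q,'own fit x',c*d[0]+n*d[1])
    else: print(q,w2r(q))
print('side ptr',w2r(onz(s,309.5,280.5,.016)),'side fin',w2r(onz(s,288.9,280.4,.034)))
print('top ptr', w2r(onz(t,341.4,233.4,.016)), w2r(onz(t,344.3,256.0,.034)))
E
```

```text
0 1 [ 0.4603 -0.0365  0.031 ] [-133.8264  -58.1515]
0 2 [ 0.4613 -0.0351  0.0348] [-133.0426  -56.6177]
1 2 [ 0.4611 -0.0357  0.0351] [-133.1047  -57.2702]
[ 0.4614 -0.0355  0.034 ] own fit x -0.13309838953746592
[ 0.4612 -0.0361  0.034 ] own fit x -0.13282294986637572
[ 0.4613 -0.0338  0.034 ] [-133.1983  -55.4005]
[ 0.4591 -0.0356  0.034 ] own fit x -0.13501095290050374
side ptr [-91.804  -42.3071] side fin [-133.1983  -55.4005]
top ptr [-91.0957 -47.0563] [-135.159   -57.4587]
```

The fin is at x ≈ -133 mm and the pointer at ≈ -92 mm in the rig frame, so travel is about 41 mm (range 34–52). The block is at (50, -1.5) mm, well inside the 9 mm limit. Now to the handle.

```bash
python3 - <<'E'
from h import *
print(w2r([.5095,.016]));delta([.5095,.016,.15],np.pi/2+TH)
E
```

```text
[-92.53177505   0.74873594]
turn [0.0064 0.0053 1.5701] shift cm [14.4   0.06  2.13]
```

Request:
{"fn": "drive_tool", "kwargs": {
  "series": [
    [[0, 0, 0.1, 0.6, 0, 0, 60], [0, 0, 0.24, 2, 0, 0, 50], [0, 0, 0.38, 3.5, 0, 0, 50], [0, 0, 0.52, 5, 0, 0, 50], [0, 0, 0.66, 6.5, 0, 0, 50], [0, 0, 0.8, 8, 0, 0, 50], [0, 0, 0.94, 9.5, 0, 0, 50], [0, 0, 1.08, 11, 0, 0, 50], [0, 0, 1.22, 12.3, 0, 0.5, 50], [0, 0, 1.36, 13.3, 0, 1, 50], [0, 0, 1.49, 14, 0, 1.5, 50], [0.006, 0.005, 1.57, 14.4, 0, 2, 50], [0.006, 0.005, 1.57, 14.4, 0, 2.1, 50], [0.006, 0.005, 1.57, 14.4, 0, 2.1, 50]]
  ]
}}

```text
time: 8.0
tool_pos: [0.5085, 0.0154, 0.1485]
ee_rot: [-3.139, 0.0, 1.431]
wrist_force: [0.6, 0.1, -0.1]
width: 0.0472
```

```bash
python3 - <<'E'
from h import *
p,R,o=pose();print(o['time'],p,o['ee_rot'],o['wrist_force'],o['width'],w2r(p),o['joint_positions'].round(2))
delta([.5095,.016,.052],np.pi/2+TH)
s=snap('wrist','w6.png');s=snap('side','s6.png')
a=s['img'][160:360,200:460]; cv2.imwrite('pics/s6c.png',cv2.resize(a,(780,600),interpolation=cv2.INTER_CUBIC))
E
```

```text
8.0 [0.50849953 0.01543942 0.14853679] [-3.13896360e+00  1.72020989e-04  1.43102214e+00] [ 0.64078284  0.14641825 -0.06701004] 0.04722278175088303 [-9.34431163e+01  5.25719550e-02] [-0.08  0.02  1.56 -0.    1.57  0.06]
turn [-0.0026  0.0002  0.0018] shift cm [0.07 0.12 9.65]
```

View pics/w6.png

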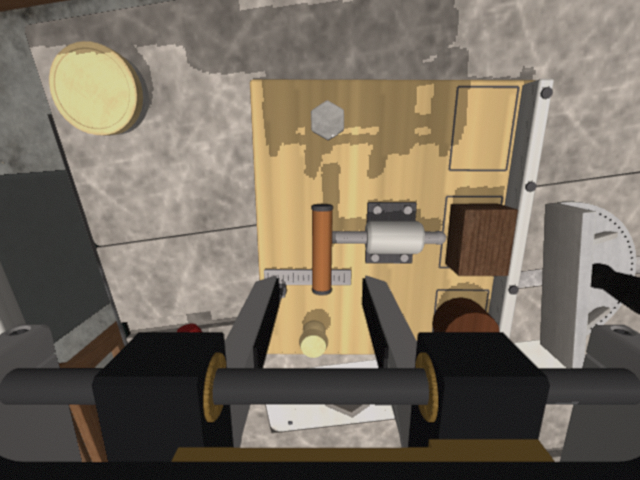

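View pics/s6c.png

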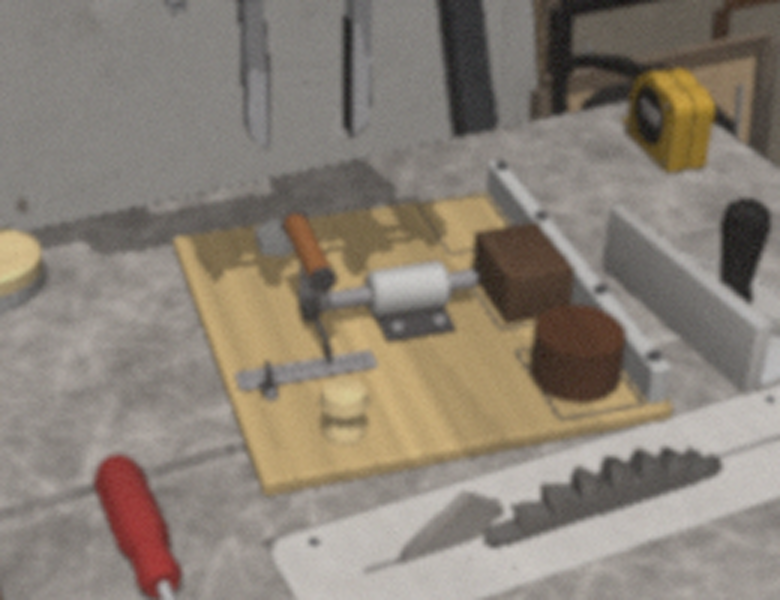

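The handle (columns 312–332) lies midway between the fingers (278 and 365), and the side view shows the block in the middle frame with the pointer path clear. Descend to a TCP height of about 52 mm.

Request:
{"fn": "drive_tool", "kwargs": {
  "series": [
    [[0, 0, 0, 0.05, 0.05, 1, 50], [0, 0, 0, 0.05, 0.05, 3, 50], [0, 0, 0, 0.05, 0.05, 5.5, 50], [0, 0, 0, 0.05, 0.05, 7.5, 50], [0, 0, 0, 0.05, 0.05, 9, 50], [0, 0, 0, 0.05, 0.05, 9.6, 50], [0, 0, 0, 0.05, 0.05, 9.7, 50], [0, 0, 0, 0.05, 0.05, 9.7, 50]]
  ]
}}

```text
time: 8.9
tool_pos: [0.5102, 0.0157, 0.053]
ee_rot: [3.141, 0.0, 1.431]
wrist_force: [0.5, -0.4, 0.3]
width: 0.0473
```

```bash
python3 - <<'E'
from h import *
p,R,o=pose();print(o['time'],p,o['ee_rot'],o['wrist_force'],o['width'],w2r(p))
s=snap('wrist','w7.png');s=snap('side','s7.png')
a=s['img'][160:360,200:460]; cv2.imwrite('pics/s7c.png',cv2.resize(a,(780,600),interpolation=cv2.INTER_CUBIC))
E
```

```text
8.9 [0.51021524 0.0157474  0.05304303] [3.14136980e+00 9.56096688e-06 1.43057290e+00] [ 0.4883486  -0.43335177  0.27296656] 0.04729099522048601 [-91.78804398   0.59960255]
```

View pics/w7.png

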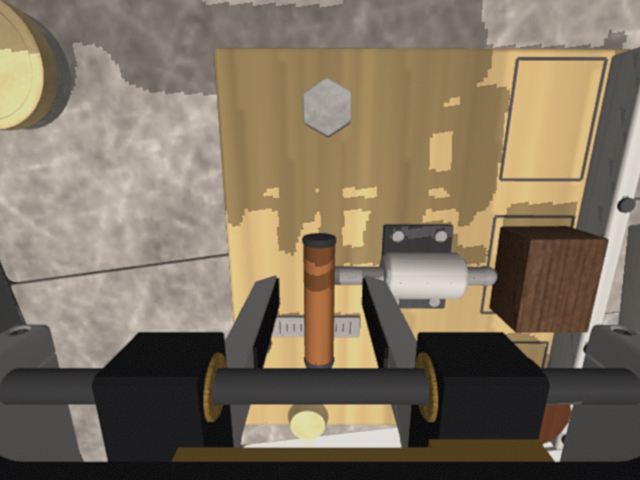

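View pics/s7c.png

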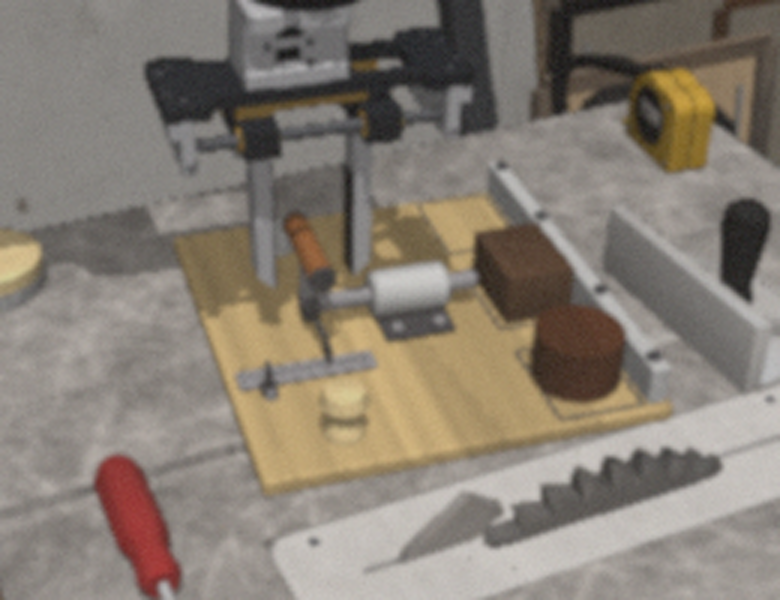

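The fingers straddle the crossbar with equal gaps, and the pointer and clip stay visible from the side. Close.

Request:
{"fn": "drive_tool", "kwargs": {
  "series": [
    [[0, 0, 0, 0, 0, 0, 35], [0, 0, 0, 0, 0, 0, 25], [0, 0, 0, 0, 0, 0, 20], [0, 0, 0, 0, 0, 0, 10], [0, 0, 0, 0, 0, 0, 5], [0, 0, 0, 0, 0, 0, 5], [0, 0, 0, 0, 0, 0, 5]]
  ]
}}

```text
time: 9.7
tool_pos: [0.5094, 0.0159, 0.0538]
ee_rot: [-3.14, 0.0, 1.431]
wrist_force: [-5.9, 0.2, 4.7]
width: 0.0153
```

```bash
python3 - <<'E'
from h import *
p,R,o=pose();print(o['time'],p,o['ee_rot'],o['wrist_force'],o['width'],w2r(p))
E
```

```text
9.7 [0.50941573 0.0158818  0.05375736] [-3.14036321e+00  4.37225193e-06  1.43053032e+00] [-5.8678567   0.22354861  4.74470308] 0.015299563077017945 [-92.59852353   0.61982284]
```

Request:
{"fn": "drive_tool", "kwargs": {
  "series": [
    [[0, 0, 0, 0, -0.2, 0, 5], [0, 0, 0, 0, -0.5, 0, 5], [0, 0, 0, 0, -0.9, 0, 5], [0, 0, 0, 0, -1.4, 0, 5], [0, 0, 0, 0, -1.9, 0, 5], [0, 0, 0, 0, -2.4, 0, 5], [0, 0, 0, 0, -2.9, 0, 5], [0, 0, 0, 0, -3.4, 0, 5], [0, 0, 0, 0, -3.8, 0, 5], [0, 0, 0, 0, -4, 0, 5], [0, 0, 0, 0, -4.1, 0, 5], [0, 0, 0, 0, -4.1, 0, 5], [0, 0, 0, 0, -4.1, 0, 5], [0, 0, 0, 0, -4.1, 0, 5]]
  ]
}}

```text
time: 11.1
tool_pos: [0.4718, 0.0213, 0.0539]
ee_rot: [3.136, -0.0, 1.43]
wrist_force: [9.1, -0.9, -6.7]
width: 0.0149
```

```bash
python3 - <<'E'
from h import *
p,R,o=pose();print(o['time'],p,o['ee_rot'],o['wrist_force'],o['width'],w2r(p))
w=snap('wrist','w8.png');s=snap('side','s8.png');t=snap('top','t8.png')
a=s['img'][200:330,230:420]; cv2.imwrite('pics/s8c.png',cv2.resize(a,(800,547),interpolation=cv2.INTER_CUBIC))
a=s['img'][245:300,260:320];cv2.imwrite('pics/s8f.png',cv2.resize(a,(600,550),interpolation=cv2.INTER_CUBIC))
a=w['img'][220:400,180:460];cv2.imwrite('pics/w8c.png',cv2.resize(a,(800,514),interpolation=cv2.INTER_CUBIC))
E
```

```text
11.1 [0.47179242 0.02127562 0.05387105] [ 3.13554020e+00 -4.34834037e-04  1.43034839e+00] [ 9.10006891 -0.90966977 -6.66245714] 0.014911056611830571 [-130.60649344    0.64998435]
```

View pics/s8c.png

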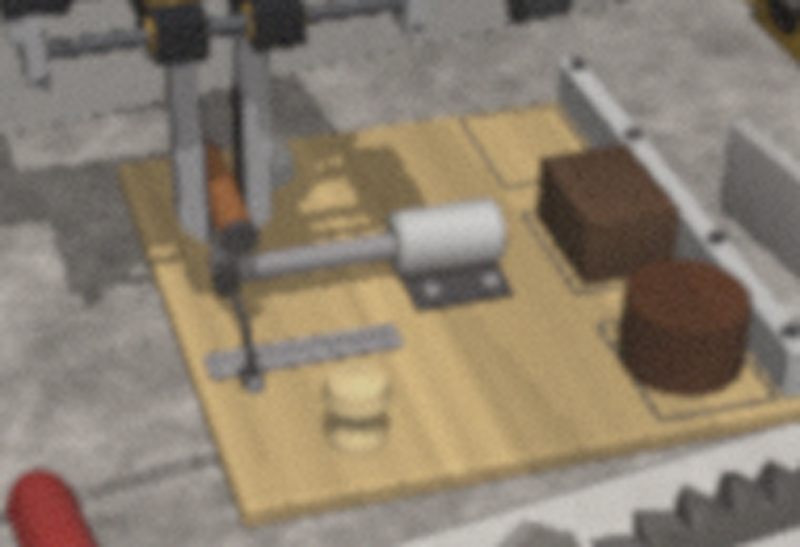

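View pics/s8f.png

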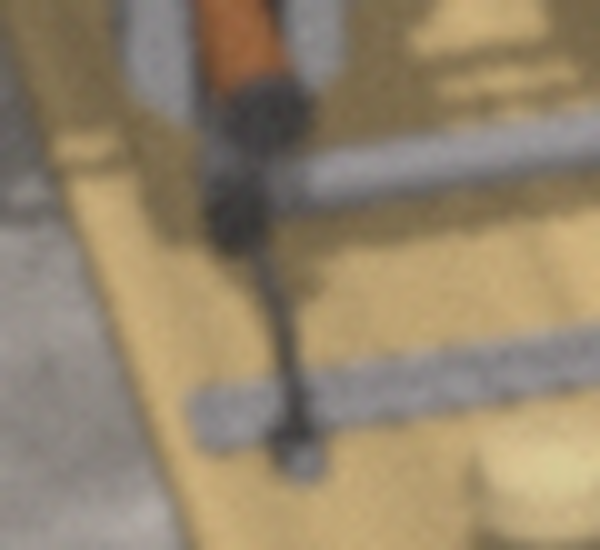

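View pics/w8.png

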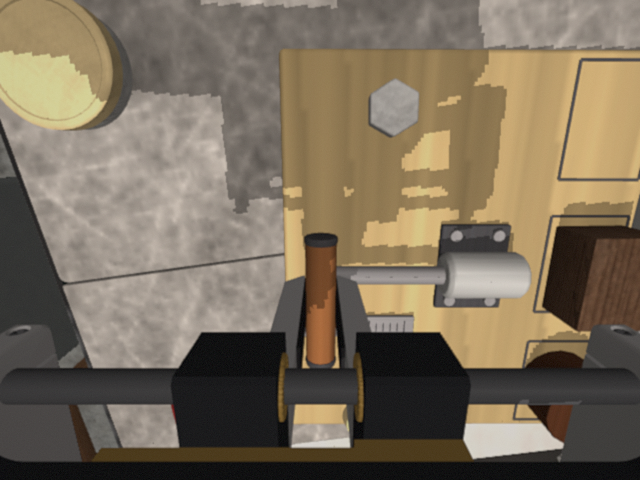

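View pics/t8.png

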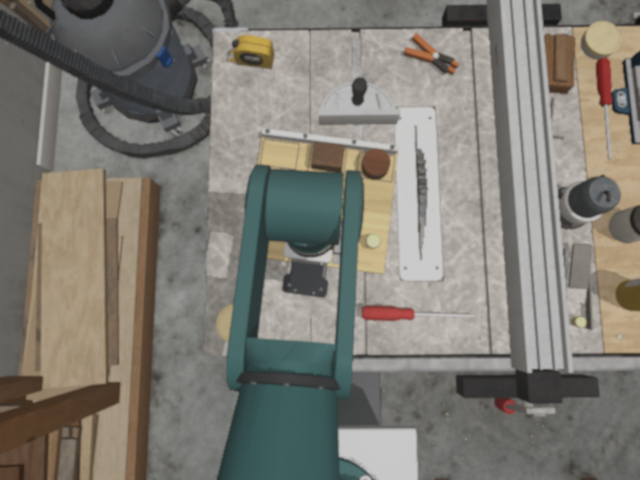

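```bash
python3 - <<'E'
from h import *
np.set_printoptions(precision=4,suppress=True)
s0=load('side0.png');s8=load('s8.png');w7=load('w7.png');w8=load('w8.png')
for uv,z in [((289.6,286.5),.016),((287.6,276),.034)]: print(w2r(onz(s8,*uv,z)))
print('rest ptr',w2r(onz(s0,309.5,280.5,.016)))
print('cap',w2r(onz(w7,319,241,.07)),w2r(onz(w8,321,241,.07)))
# handle end cap in the side images: dark cap centre
print('side cap rest',w2r(onz(s0,270+37.5/1-0.5,245+7.8,.07)),'now',w2r(onz(s8,260+26.2,245+11.2,.07)))
# wrist w8: scale bar front/back, barrel ends, frame front for rig ref
E
```

```text
[-131.0109  -49.79  ]
[-132.2779  -41.9559]
rest ptr [-91.804  -42.3071]
cap [-92.4608  34.0855] [-130.374    33.9197]
side cap rest [-93.3072 -31.8307] now [-131.4149  -32.2068]
```

All measures agree on about 38 mm of travel (pointer ≈ -130.5, fin ≈ -133), because the arm yields about 3 mm to the spring. I'll pull another ~2.5 mm, adding that lag to the command.

Request:
{"fn": "drive_tool", "kwargs": {
  "series": [
    [[0, 0, 0, 0, -0.3, 0, 5], [0, 0, 0, 0, -0.4, 0, 5], [0, 0, 0, 0, -0.5, 0, 5], [0, 0, 0, 0, -0.55, 0, 5], [0, 0, 0, 0, -0.55, 0, 5], [0, 0, 0, 0, -0.55, 0, 5], [0, 0, 0, 0, -0.55, 0, 5]]
  ]
}}

```text
time: 11.95
tool_pos: [0.4693, 0.0216, 0.0539]
ee_rot: [3.128, -0.001, 1.43]
wrist_force: [8.6, -0.5, -6.2]
width: 0.0156
```

```bash
python3 - <<'E'
from h import *
np.set_printoptions(precision=4,suppress=True)
p,R,o=pose();print(o['time'],p,o['ee_rot'],o['wrist_force'],o['width'],w2r(p))
w=snap('wrist','w9.png');s=snap('side','s9.png')
a=s['img'][235:300,250:330];cv2.imwrite('pics/s9f.png',cv2.resize(a,(720,585),interpolation=cv2.INTER_CUBIC))
a=w['img'][200:400,200:500];cv2.imwrite('pics/w9c.png',cv2.resize(a,(800,533),interpolation=cv2.INTER_CUBIC))
E
```

```text
11.95 [0.4693 0.0216 0.0539] [ 3.1284 -0.0008  1.4301] [ 8.618  -0.4503 -6.1896] 0.015572298356795687 [-133.1158    0.6702]
```

View pics/s9f.png

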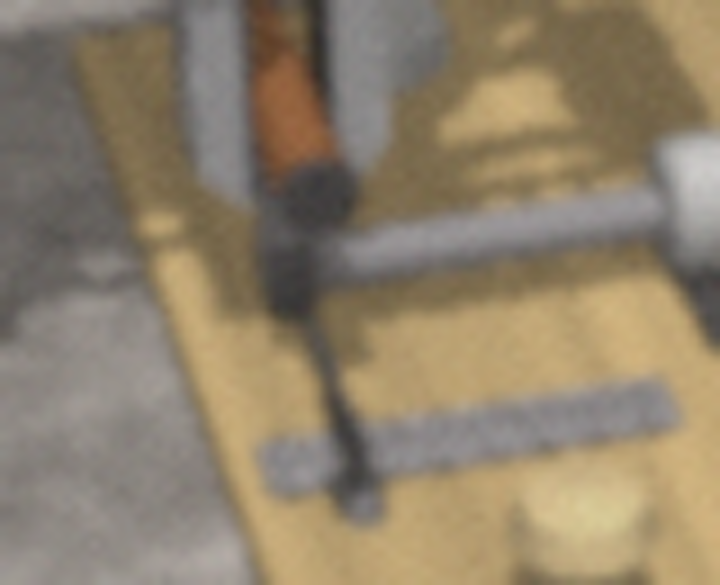

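View pics/w9c.png

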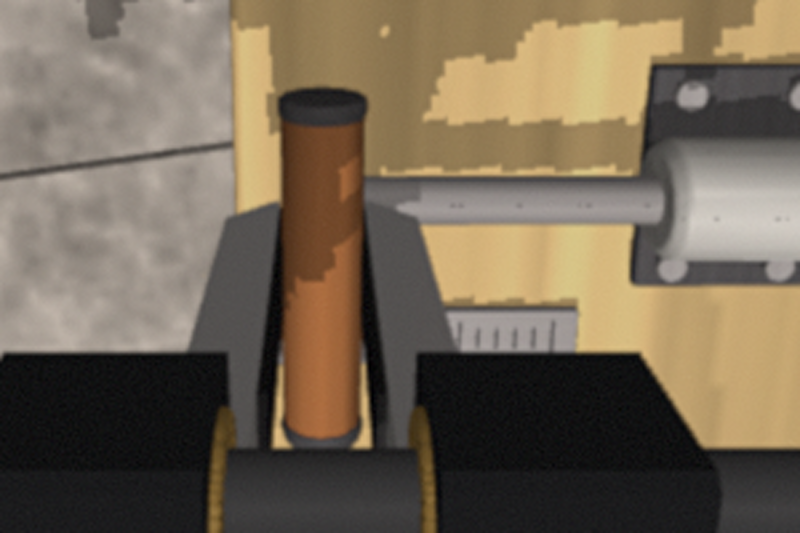

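```bash
python3 - <<'E'
from h import *
np.set_printoptions(precision=2,suppress=True)
s=load('s9.png');s0=load('side0.png')
K=lambda p:(p-[250,235]+.5)*9-.5
for x in(-.129,-.133,-.137):
    print(x,'tip',K(proj(s,r2w(x,-.045,.016))),'mid',K(proj(s,r2w(x,-.045,.026))),'cap',K(proj(s,r2w(x,-.035,.07))))
# dark column centroid along pointer rows
for nm,im,c0,c1,rows in [('rest',s0['img'],300,316,range(270,280)),('now',s['img'],280,294,range(273,289))]:
    g=cv2.GaussianBlur(cv2.cvtColor(im,6),(0,0),.7).astype(float)
    for r in rows:
        row=g[r,c0:c1]; b=np.clip(np.percentile(row,60)-row-10,0,None); print(nm,r,(b*np.arange(c0,c1)).sum()/b.sum() if b.sum() else 0, row.min())
a=s['img']
E
```

```text
-0.129 tip [364.41 451.86] mid [363.16 411.59] cap [345.2 200.5]
-0.133 tip [344.98 455.2 ] mid [343.61 414.91] cap [325.25 203.66]
-0.137 tip [325.51 458.55] mid [324.01 418.23] cap [305.25 206.82]
rest 270 306.87203791469193 85.0
rest 271 307.1261682242991 86.0
rest 272 307.2008733624454 90.0
rest 273 307.4198113207547 90.0
rest 274 307.72727272727275 87.0
rest 275 308.0809523809524 84.0
rest 276 308.3738317757009 84.0
rest 277 308.625 82.0
rest 278 308.8709677419355 84.0
rest 279 309.0520833333333 90.0
now 273 285.5140388768898 89.0
now 274 286.103840682788 91.0
now 275 286.07621550591324 91.0
now 276 285.9868421052631 94.0
now 277 286.1654676258993 98.0
now 278 286.42105263157896 97.0
now 279 286.7362637362637 89.0
now 280 287.1246169560776 82.0
now 281 287.60655737704917 79.0
now 282 287.87134502923976 74.0
now 283 288.23068552774754 72.0
now 284 288.5831485587583 75.0
now 285 288.8265895953757 74.0
now 286 289.0143884892086 74.0
now 287 289.10956175298804 72.0
now 288 288.935064935065 73.0
```

The pointer blade and fin now coincide in the side view: pointer about -132 to -134, fin -133.2. I'll hold for a moment with camera calls, which keep the last target, and confirm everything is still before handing in.

```bash
python3 - <<'E'
from h import *
np.set_printoptions(precision=4,suppress=True)
for i in range(14):
    s=robot.snapshot('side')
    if i%4==0:
        p,R,o=pose();print(o['time'],w2r(p),o['wrist_force'],o['width'])
cv2.imwrite('pics/s10.png',cv2.resize(s['img'][180:330,230:430],(800,600),interpolation=cv2.INTER_CUBIC))
w=snap('wrist','w10.png')
E
```

```text
12.1 [-133.1153    0.6722] [ 9.0883 -0.783  -7.0041] 0.015032084128978765
12.3 [-133.0922    0.6625] [ 8.5106  0.2757 -6.8742] 0.015269907020859098
12.5 [-133.1313    0.6776] [ 8.6706 -1.0524 -5.8193] 0.014973321374334854
12.7 [-133.1188    0.6745] [ 8.7899 -1.1159 -6.2452] 0.015189346974658745
```

View pics/s10.png

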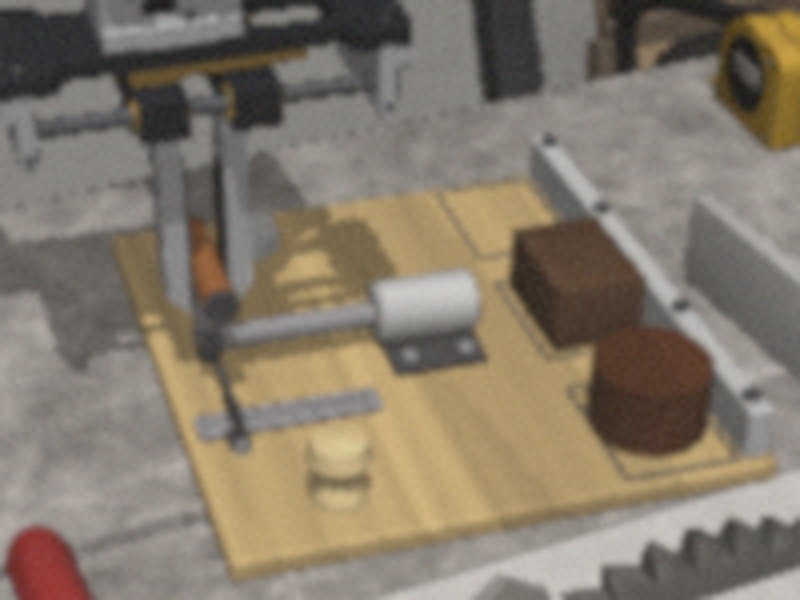

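The picture shows the handle gripped, the pointer on the clip fin near (235,430), the block in the middle frame and the disc in its own frame. The tool is steady to within 0.05 mm. Handing in.

```bash
python3 -c "
from bench import robot
print(robot.close_job())"
```

```text
the job is handed in; nothing more can be done
None
```

I slid the walnut block level along the board into the middle frame and let go. Then I gripped the striker's handle, pulled it about 40.5 mm to the mark, and handed the job in at about 12.8 s while still holding it. The system gave no verdict.

**Last checks**
- **Block:** measured after release at about 0 mm in x and 1.5 mm in y from the frame's centre, and square to the rig. It still looked in place in the final side view.
- **Striker:** the wrist force was about 8.7 N along the pull and the fingers were 15 mm open on the 16 mm crossbar. The tool stayed still to within 0.05 mm over the last 0.6 s.
- **Pointer against fin (rig x):** the handle put the pointer at about −133.1 mm. The fin measured −132.8 to −133.2 mm in the wrist and side views.
- **Other things:** the round piece and the other loose things looked untouched.

**Disagreements**
- The blurry first top view put the fin about 2 mm further out, at −135 mm. I used the wrist and side views instead.
- In the side view the pointer tip and handle end gave −131.7 to −134 mm, partly because the tip merges with the fin there. Both are inside the 4 mm tolerance.
- The first 41 mm pull fell about 3 mm short because the arm gave way to the spring, so I made a second small pull.

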